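# Fold a packed carton shut and weight its lid

### The job

Close the packed carton by folding its flaps down flat in the right order: first both plain inner flaps (either one first), while both outer flaps stay up, then the outer flap with the blue band, and last the outer flap with the red band. Then take the jar with the red lid and set it gently, upright, on the middle of the closed carton to keep it shut. Do not shift or knock over anything else that stands around.

Things in the scene. Friction and masses are not known exactly. Their poses are not given: they have to be found in the camera images.
- carton_top (a point): Centre of the top of the closed carton: a square brown cardboard carton, 130 x 130 mm outside, standing fixed (it does not slide) on a thin dark rubber mat, its top 107 mm above the worktop. At any yaw. Its four walls are along this frame's x and y axes; z is up. Its rim is 98 to 104 mm above the worktop. Behind it, for y above -0.30 m, the front of a tall wall cabinet stands at x = 0.608 m.
- jar_mid (a point): Centre, half-way up, of the jar with a red lid: upright, 65 mm across (the lid, the widest part, is the top 11 mm; the glass below is 60 mm), 100 mm tall, 0.3 to 0.6 kg. z is its axis.
- flap_in_a (a joint): Angle of one of the two plain brown inner flaps (no coloured band), 56 mm from crease to free edge, 106 mm wide: 0 folded flat over the carton, 1.57 upright, 1.95 leaning outward as far as it goes. The crease is stiff: the flap stays where it is left, and about 1 N near the free edge moves it.
- flap_in_a_crease (a point): Middle of that flap's crease (flap_in_a), on the carton's rim, mid-thickness of the 3 mm board. The frame turns with the flap: x runs from the crease to the free edge, y along the crease, z is the normal of the face that ends on top (the outer face, which faces away from the carton while the flap stands up).
- flap_in_b (a joint): Angle of the other plain brown inner flap, opposite the first, 56 mm from crease to free edge, 106 mm wide: 0 folded flat over the carton, 1.57 upright, 1.95 leaning outward as far as it goes. The crease is stiff: the flap stays where it is left, and about 1 N near the free edge moves it.
- flap_in_b_crease (a point): Middle of that flap's crease (flap_in_b), on the carton's rim, mid-thickness of the 3 mm board. The frame turns with the flap: x runs from the crease to the free edge, y along the crease, z is the normal of the face that ends on top (the outer face, which faces away from the carton while the flap stands up).
- flap_blue (a joint): Angle of the outer flap with a blue band along its free edge, 56 mm from crease to free edge, 130 mm wide: 0 folded flat over the carton, 1.57 upright, 1.95 leaning outward as far as it goes. The crease is stiff: the flap stays where it is left, and about 1 N near the free edge moves it.
- flap_blue_crease (a point): Middle of that flap's crease (flap_blue), on the carton's rim, mid-thickness of the 3 mm board. The frame turns with the flap: x runs from the crease to the free edge, y along the crease, z is the normal of the face that ends on top (the outer face, which faces away from the carton while the flap stands up).
- flap_red (a joint): Angle of the outer flap with a red band along its free edge and a white label, opposite the blue one, 70 mm from crease to free edge, 130 mm wide: 0 folded flat over the carton, 1.57 upright, 1.95 leaning outward as far as it goes. The crease is stiff: the flap stays where it is left, and about 1 N near the free edge moves it.
- flap_red_crease (a point): Middle of that flap's crease (flap_red), on the carton's rim, mid-thickness of the 3 mm board. The frame turns with the flap: x runs from the crease to the free edge, y along the crease, z is the normal of the face that ends on top (the outer face, which faces away from the carton while the flap stands up).
- bottle_mid (a point): Bystander: green washing-up bottle, oval 51 x 86 mm, 235 mm tall (narrow cap above 194 mm). The point lies on its axis at half its height; z up.
- mill_mid (a point): Bystander: dark wooden pepper mill, 58 mm across, 170 mm tall. The point lies on its axis at half its height; z up.
- tin_mid (a point): Bystander: white and blue food tin, 75 mm across, 110 mm tall. The point lies on its axis at half its height; z up.
- mug_mid (a point): Bystander: grey-green mug, 81 mm across, 117 mm over the handle, 94 mm tall; the cup's centre lies 18 mm to +y of this point in the mug's frame and the handle reaches 59 mm to -y. The point is at half its height; z up.
- spice_a_mid (a point): Bystander: spice jar with green lid, 46 mm across, 106 mm tall. The point lies on its axis at half its height; z up.
- spice_b_mid (a point): Bystander: spice jar with green lid, 46 mm across, 106 mm tall. The point lies on its axis at half its height; z up.

How it is judged:
By the outcome, as a careful person would: the job done as asked, in the order asked, and still so for the second after the job is handed in, with the robot touching nothing.
It also fails if it takes over 72 s, if anything falls off the work surface, if the arm or the gripper's body presses on something with over 40 N, if the wrist force passes 120 N, or if a joint passes its speed limit or range.

### The arm

A 7-joint arm with a two-finger parallel gripper is mounted at the origin on a cart in front of the work surface, level with it; the furniture and walls round the work are solid. World frame = base frame: x ahead of the robot, y to its left, z up, the work surface at z = 0. Lengths are in m, angles in rad, forces in N, time in s.
With the tool pointing down it reaches from about 0.4 to 0.875 m from the base axis. Payload 19.3 kg.
Tool frame: the origin (TCP) lies at the very end of the fingers, on their centre line; the grasp point (between the pads) lies 19 mm behind it; z points along the fingers, y is the direction in which the jaws open and shut (so a half turn about z gives the same grasp; the last joint's range is limited). The gripper opens to 85 mm and grips with 20 to 120 N. Pads are 22 mm wide; open, the fingers measure 114 mm over their backs; the gripper's body (76 mm by 85 mm) begins 54 mm behind the grasp point. The pads swing forward as they close: fully open they stand 13 mm farther back than shut.
Start: joints at [1.118, 0.521, -0.036, 1.599, 0.021, 1.021, -0.113], TCP at [0.233, -0.58, 0.231] pointing down, gripper open.
Joint ranges: [-2.91, 2.91], [-0.3, 2.13], [-1.5, 1.42], [0.17, 2.43], [-1.26, 4.41], [0.16, 1.93], [-2.52, 2.52]. Speed limits (rad/s): [1.89, 1.89, 2.39, 2.39, 3.01, 3.01, 3.01].

### API

Orientations are given as [roll, pitch, yaw] about the fixed x, y, z axes, in that order (R = Rz(yaw) Ry(pitch) Rx(roll)).
In Python, from workcell import bot, grab_frame, calibration, workorder gives the robot as it stands.
- The arm moves only by the tool move_arm, never from a script. Its arguments are lists of equal length, an entry for each row: "jaw": the closure in counts, from 0 (fully open) to 255 (shut); "dp": the shift along the tool's x, y, z in units of 800 mm (1.0 is 800 mm), a list of three; "rotation": the turn, a rotation vector about the tool's x, y, z in units of pi rad (1.0 is pi rad), a list of three. In form: {"jaw": [jaw, ...], "dp": [[dx, dy, dz], ...], "rotation": [[rx, ry, rz], ...]}. A call has 1 to 10 rows; each row shifts and turns the commanded pose from where the row before left it, along the tool's axes as they then stand; what a row does not reach is not made up. A row lasts 1/8 s, in which the tool goes at most 62.5 mm and 10.7 degrees, less where a joint would pass 70% of its speed; a pose out of reach is approached as far as the arm can. A call with a number of a shift or a turn outside -1 to 1 is refused whole. A call with a gripper value outside its range is refused whole. The fingers move at their own pace and stop on an object; "squeeze" is the grip in N (left out, the last holds). Time passes only in rows, so rows that do not move let the fingers close. It gives the time, the measured TCP pose, the force and the opening at its end, in the units of the state.
- bot.observe(): the state, without advancing time (a new reading comes with each control period).
- grab_frame(name): name is "scene" or "top" or "wrist"; returns the picture (384x512x3 uint8, blue, green, red); there is no depth.
- calibration(name): a dict with "camera_matrix" (3x3 intrinsics, pixels), "T" (4x4, takes a point from camera to world coordinates). Camera axes: x right, y down, z forward; pixel columns grow to the right and rows downward; lengths in m; the calibration is good to about 2 mm. A picture is of the moment at which its call begins: read the wrist's pose just before it. calibration takes no time and is no camera call; for the wrist camera it gives the pose at the moment of the call.
- workorder.job_done(): hands the job in, once; it reports no verdict.
The state is a dict: "clock": time; "qpos": joint angles; "qd": joint speeds; "joint_efforts": joint torques, N m; "position": TCP position; "tool_rot": TCP orientation; "force": force on the tool from outside, world axes, zero at the start; "moment": the same for the moment, N m; "grip_width": finger opening in m.
Only numpy, scipy, OpenCV 4.12 (cv2) and the standard library are available. Lean on these libraries where they do the work, as an engineer would, in place of code of your own. Each camera call takes 0.05 s, during which the arm holds its last target. There are 200 camera calls.

## Working session

There is one attempt and no reset: what is moved stays moved. The work goes in short steps, Python scripts to look and compute and a tool call to move; the robot and the scene stay as the last step left them, time stands still between calls to the robot, and variables do not carry over. Pictures are saved under pics/ and viewed, about 8 in all and at most 12, crops included, and the job is handed in when it is done.

Besides the shell and the picture viewer there is one more tool, called after "Request:" as name(argument=value, ...), one argument or row to a line, values as JSON. move_arm: Moves the arm, as the interface text tells. Shifts and turns lie within -1 to 1; 1 stands for 800 mm of shift or pi rad of turn. Its arguments: {"type":"object","properties":{"jaw":{"type":"array","items":{"type":"number"}},"dp":{"type":"array","items":{"type":"array","items":{"type":"number","minimum":-1,"maximum":1}}},"rotation":{"type":"array","items":{"type":"array","items":{"type":"number","minimum":-1,"maximum":1}}},"squeeze":{"type":"number"}},"required":["jaw","dp","rotation"]}

```bash
mkdir -p pics; ls; python3 - <<'E'
from workcell import bot, grab_frame, calibration
import cv2,json
print(bot.observe())
for n in("scene","top"):
    f=grab_frame(n); cv2.imwrite(f"pics/{n}0.png",f); c=calibration(n); print(n,c["camera_matrix"],c["T"])
a=cv2.imread("pics/scene0.png");b=cv2.imread("pics/top0.png")
E
```

```text
pics
{'clock': 0.0, 'qpos': array([ 1.11778156,  0.52201103, -0.0363366 ,  1.59997971,  0.02119317,
        1.02110184, -0.11279667]), 'qd': array([-0.00016966,  0.0011303 ,  0.00029706,  0.000446  ,  0.00133462,
       -0.00070965,  0.00015594]), 'joint_efforts': array([-3.13990540e-05, -9.27115417e+01,  1.98008180e+00, -3.69934309e+01,
        1.78733800e-02,  8.26185336e-03, -2.50937472e-05]), 'position': array([ 0.23330964, -0.57946882,  0.23073762]), 'tool_rot': array([-3.14047954e+00,  6.87705362e-05,  3.82812053e-01]), 'force': array([-0.24696708,  0.25514485,  0.25399183]), 'moment': array([-0.01623084,  0.00657227, -0.01594971]), 'grip_width': 0.0855293574133667}
scene [[421.92193702   0.         251.16166805]
 [  0.         421.92193702 189.45571496]
 [  0.           0.           1.        ]] [[ 0.8594608  -0.21221663  0.46507121 -0.25537791]
 [-0.51081104 -0.39207582  0.7650808  -1.23176541]
 [ 0.01998031 -0.89512047 -0.44537639  0.77235928]
 [ 0.          0.          0.          1.        ]]
top [[487.34670193   0.         258.73591163]
 [  0.         487.34670193 190.6776511 ]
 [  0.           0.           1.        ]] [[ 0.46936742 -0.73816352  0.48457079 -0.36728773]
 [-0.88293226 -0.38540104  0.26813553 -0.55464813]
 [-0.01117378 -0.55369726 -0.83264307  1.48261959]
 [ 0.          0.          0.          1.        ]]
```

View pics/scene0.png

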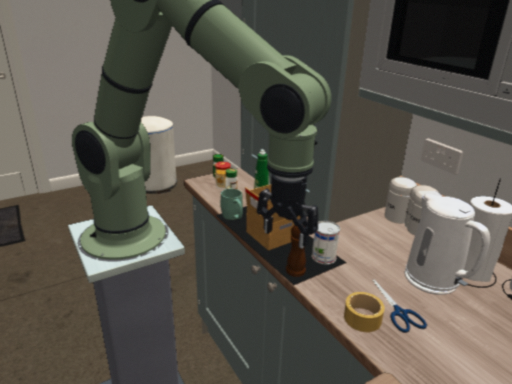

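View pics/top0.png

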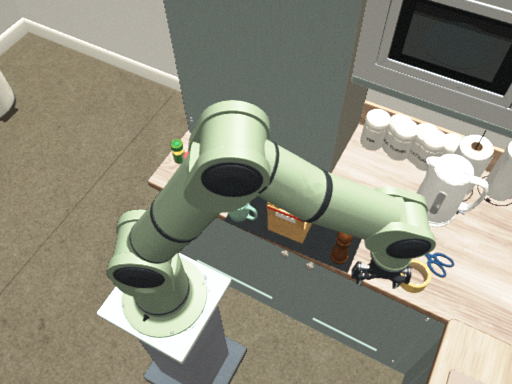

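```bash
cat > h.py <<'E'
import numpy as np, cv2
from workcell import bot, grab_frame, calibration
from scipy.spatial.transform import Rotation as Ro
def ray(n,u,v,z,c=None):
    c=c or calibration(n);K,T=c["camera_matrix"],np.array(c["T"])
    d=T[:3,:3]@np.linalg.solve(K,[u,v,1.]);o=T[:3,3];return o+d*(z-o[2])/d[2]
def proj(n,P,c=None):
    c=c or calibration(n);K,T=c["camera_matrix"],np.array(c["T"])
    q=(np.atleast_2d(P)-T[:3,3])@T[:3,:3];p=q@K.T;return p[:,:2]/p[:,2:]
def crop(f,x0,y0,x1,y1,w,h):
    return cv2.resize(f[y0:y1,x0:x1],(w,h),interpolation=cv2.INTER_CUBIC)
E
python3 - <<'E'
from h import *
w=grab_frame("wrist");cv2.imwrite("pics/wrist0.png",w)
print(calibration("wrist"))
s=cv2.imread("pics/scene0.png");t=cv2.imread("pics/top0.png")
m=np.vstack([np.hstack([crop(s,190,140,350,290,320,300),crop(t,160,125,416,285,480,300)]),np.hstack([crop(w,0,0,512,384,400,300),np.zeros((300,400,3),np.uint8)])])
cv2.imwrite("pics/m0.png",m)
for n,u,v,z in [("scene",222,165,.1),("scene",272,245,0),("top",290,240,0),("scene",325,245,.05),("scene",297,270,0.05),("top",178,150,.1)]: print(n,u,v,ray(n,u,v,z).round(3))
E
```

```text
{'camera_matrix': array([[291.8747648 ,   0.        , 256.01859972],
       [  0.        , 291.8747648 , 187.96675168],
       [  0.        ,   0.        ,   1.        ]]), 'T': array([[ 3.74044878e-01, -8.78671412e-01, -2.96693410e-01,
         3.09084726e-01],
       [-9.27410319e-01, -3.54638324e-01, -1.18919130e-01,
        -5.48375785e-01],
       [-7.28013853e-04,  3.19637622e-01, -9.47539583e-01,
         3.73659431e-01],
       [ 0.00000000e+00,  0.00000000e+00,  0.00000000e+00,
         1.00000000e+00]])}
scene 222 165 [0.456 0.17  0.1  ]
scene 272 245 [ 0.403 -0.286  0.   ]
top 290 240 [ 0.366 -0.267  0.   ]
scene 325 245 [ 0.503 -0.426  0.05 ]
scene 297 270 [ 0.354 -0.485  0.05 ]
top 178 150 [0.458 0.232 0.1  ]
```

View pics/m0.png

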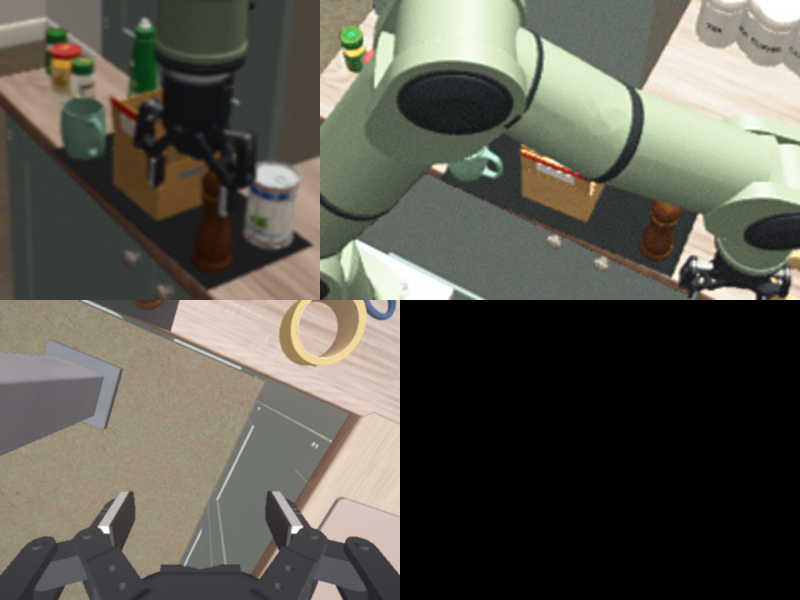

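```bash
cat >> h.py <<'E'
def plan(wps,step=.05,rot=9.,start=None,nd=3):
    """wps: (pos, rpy[, jaw][, rows]); prints rows, rounding error is carried on"""
    o=bot.observe();p,R=(o["position"],Ro.from_euler("xyz",o["tool_rot"])) if start is None else (np.array(start[0]),Ro.from_euler("xyz",start[1]))
    D,Q,J=[],[],[]
    for w in wps:
        P=np.array(w[0],float);E=Ro.from_euler("xyz",w[1]);j=w[2] if len(w)>2 else 0
        n=max(int(np.ceil(np.linalg.norm(P-p)/step-1e-3)),int(np.ceil(np.degrees((R.inv()*E).magnitude())/rot)),1)
        if len(w)>3:n=max(n,w[3])
        for k in range(n):
            d=np.round(R.inv().apply((P-p)/(n-k))/.8,nd);q=np.round((R.inv()*E).as_rotvec()/(n-k)/np.pi,nd)
            p=p+R.apply(d*.8);R=R*Ro.from_rotvec(q*np.pi);D.append((d+0).tolist());Q.append((q+0).tolist());J.append(j)
    for i in range(0,len(J),10):print(f'jaw {J[i:i+10]}\ndp {D[i:i+10]}\nrot {Q[i:i+10]}')
    print("rows",len(J),"end",p.round(4),R.as_euler("xyz").round(3))
E
python3 - <<'E'
from h import *
plan([((.28,-.46,.35),(np.pi,0,.3)),((.40,-.12,.46),(np.pi,0,0))],step=.055)
E
```

```text
jaw [0, 0, 0, 0, 0, 0, 0, 0, 0, 0]
dp [[0.027, -0.029, -0.037], [0.027, -0.03, -0.037], [0.026, -0.03, -0.037], [0.026, -0.031, -0.038], [0.038, -0.052, -0.02], [0.036, -0.053, -0.02], [0.034, -0.055, -0.019], [0.031, -0.056, -0.02], [0.029, -0.058, -0.019], [0.027, -0.059, -0.02]]
rot [[0.0, 0.0, 0.007], [0.0, 0.0, 0.006], [0.0, 0.0, 0.007], [0.0, 0.0, 0.006], [0.0, 0.0, 0.014], [0.0, 0.0, 0.014], [0.0, 0.0, 0.014], [0.0, 0.0, 0.013], [0.0, 0.0, 0.014], [0.0, 0.0, 0.013]]
jaw [0]
dp [[0.024, -0.059, -0.019]]
rot [[0.0, 0.0, 0.014]]
rows 11 end [ 0.3997 -0.1204  0.46  ] [-3.141e+00  0.000e+00 -1.000e-03]
```

Request:
move_arm(
  jaw=[0, 0, 0, 0, 0, 0, 0, 0, 0, 0],
  dp=[
    [0.027, -0.029, -0.037],
    [0.027, -0.03, -0.037],
    [0.026, -0.03, -0.037],
    [0.026, -0.031, -0.038],
    [0.038, -0.052, -0.02],
    [0.036, -0.053, -0.02],
    [0.034, -0.055, -0.019],
    [0.031, -0.056, -0.02],
    [0.029, -0.058, -0.019],
    [0.027, -0.059, -0.02],
  ],
  rotation=[
    [0, 0, 0.007],
    [0, 0, 0.006],
    [0, 0, 0.007],
    [0, 0, 0.006],
    [0, 0, 0.014],
    [0, 0, 0.014],
    [0, 0, 0.014],
    [0, 0, 0.013],
    [0, 0, 0.014],
    [0, 0, 0.013],
  ],
)

```text
clock: 1.4
position: [0.3827, -0.1667, 0.4454]
tool_rot: [3.141, -0.0, 0.042]
force: [0.8, -0.5, 0.5]
grip_width: 0.0852
```

Request:
move_arm(
  jaw=[255, 255],
  dp=[
    [0.024, -0.059, -0.019],
    [0, 0, 0],
  ],
  rotation=[
    [0, 0, 0.014],
    [0, 0, 0],
  ],
)

```text
clock: 1.65
position: [0.4008, -0.1173, 0.461]
tool_rot: [-3.142, -0.002, 0.004]
force: [-0.3, -1.2, -0.0]
grip_width: 0.052
```

```bash
python3 - <<'E'
from h import *
o=bot.observe();print(o["clock"],o["position"],o["tool_rot"],o["qpos"].round(2))
w=grab_frame("wrist");cv2.imwrite("pics/wrist1.png",w);c=calibration("wrist");print(c["T"].round(3).tolist())
np.save("c1.npy",c["T"])
s=grab_frame("scene");t=grab_frame("top");cv2.imwrite("pics/scene1.png",s);cv2.imwrite("pics/top1.png",t)
cv2.imwrite("pics/w1.png",crop(w,0,0,512,384,800,600))
E
```

```text
1.65 [ 0.4007777  -0.11734259  0.46104114] [-3.14153906e+00 -1.73138171e-03  4.01612353e-03] [ 0.49  0.01 -0.34  1.71  0.    1.42 -1.42]
[[0.003, -0.948, -0.319, 0.482], [-1.0, -0.002, -0.001, -0.119], [0.0, 0.319, -0.948, 0.603], [0.0, 0.0, 0.0, 1.0]]
```

View pics/w1.png

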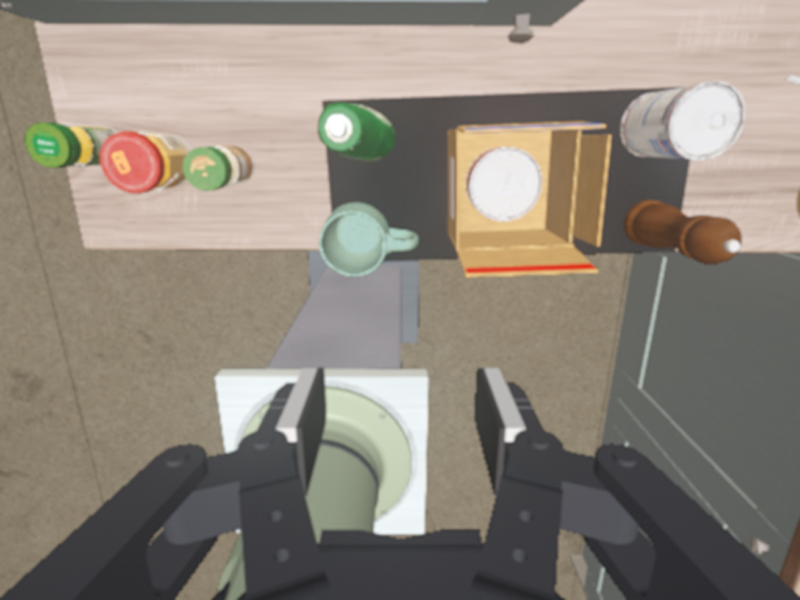

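```bash
python3 - <<'E'
from h import *
c=dict(camera_matrix=calibration("wrist")["camera_matrix"],T=np.load("c1.npy"))
for n,u,v,z in [("spA",50,146,.106),("jar",132,162,.1),("spB",208,168,.106),("bottle",339,127,.235),("mugtop",357,236,.094),("mughandle",417,238,.06),("tin",705,120,.11),("mill",733,246,.17),("cabL",20,22,0)]:
    print(n,ray("w",u*.64,v*.64,z,c).round(3))
w=cv2.imread("pics/wrist1.png");s=cv2.imread("pics/scene1.png");t=cv2.imread("pics/top1.png")
m=np.vstack([crop(w,275,65,405,185,650,600)]);cv2.imwrite("pics/c1.png",m)
E
```

```text
spA [0.475 0.244 0.106]
jar [0.459 0.165 0.1  ]
spB [0.453 0.083 0.106]
bottle [ 0.491 -0.072  0.235]
mugtop [ 0.379 -0.07   0.094]
mughandle [ 0.37 -0.14  0.06]
tin [ 0.502 -0.427  0.11 ]
mill [ 0.385 -0.441  0.17 ]
cabL [0.611 0.323 0.   ]
```

View pics/c1.png

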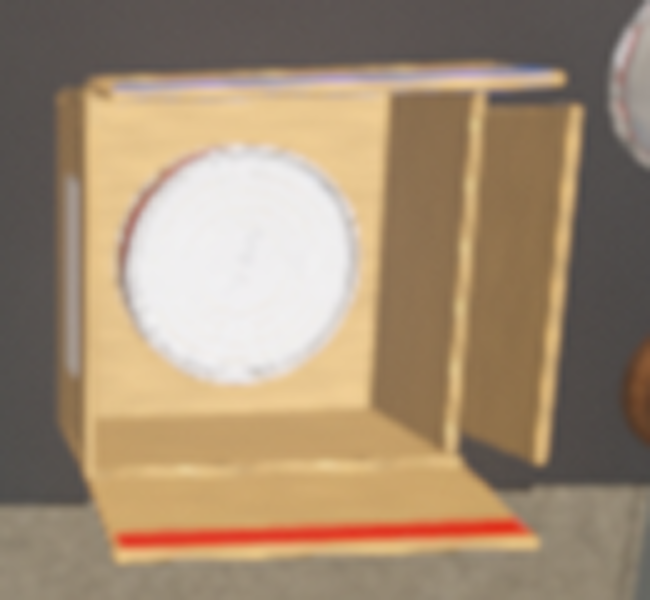

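```bash
cat > fit.py <<'E'
from h import *
from scipy.optimize import least_squares
c=dict(camera_matrix=calibration("wrist")["camera_matrix"],T=np.load("c1.npy"))
U=lambda x,y:(275+x/5,65+y/5)
def flap(cx,cy,yw,side,L,W,a,z,s):
    e=np.array([np.cos(yw+side),np.sin(yw+side),0]);t=np.array([-e[1],e[0],0])
    return np.array([cx,cy,z])+e*.0635+L*(-e*np.cos(a)+np.array([0,0,1])*np.sin(a))+t*s*W/2
pi=np.pi
obs=[(pi,.070,.13,3,.102,-1,(115,558)),(pi,.070,.13,3,.102,1,(538,541)),(pi,0,.127,3,.102,-1,(90,472)),(pi,0,.127,3,.102,1,(460,456)),
(-pi/2,.056,.106,4,.099,-1,(541,462)),(-pi/2,.056,.106,4,.099,1,(579,107)),(-pi/2,0,.127,4,.099,1,(480,92)),
(0,.056,.13,5,.102,1,(97,80)),(0,.056,.13,5,.102,-1,(563,76)),(pi/2,.056,.106,6,.099,-1,(92,90)),(pi/2,.056,.106,6,.099,1,(90,430))]
W=[1]*9+[.3,0]
def f(q):
    r=[]
    for (sd,L,w,i,z,s,px),k in zip(obs,W): r+=list(k*(proj("w",flap(q[0],q[1],q[2],sd,L,w,q[i],z,s),c)[0]-U(*px)))
    return r
if __name__=="__main__":
    r=least_squares(f,[.44,-.22,0,1.9,1.9,1.5,1.5],loss="soft_l1");print(r.x.round(4));print(np.array(f(r.x)).reshape(-1,2).round(1).tolist())
E
python3 fit.py
```

```text
[ 0.4313 -0.2448  0.0418  1.7144  1.7173  1.5612  1.6743]
[[-0.5, -0.1], [-0.4, 0.1], [0.0, 0.4], [-1.3, 0.8], [0.2, 0.2], [-0.1, -0.4], [0.3, -3.6], [2.4, 1.6], [0.2, -1.4], [0.0, 2.1], [0.0, 0.0]]
```

```bash
cat >> h.py <<'E'
C=np.array([.4313,-.2448]);YW=.042
def arc(side,zc,r,yaw,s=0.,h=.0145,a0=1.75,n=10,press=.002,clear=.012,top=.27,up=.25,jaw=255):
    e=np.array([np.cos(YW+side),np.sin(YW+side),0]);t=np.array([-e[1],e[0],0]);z=np.array([0,0,1.])
    c=np.append(C,zc)+e*.0635+t*s;rp=(np.pi,0,yaw+YW)
    pt=lambda a:c+r*(-e*np.cos(a)+z*np.sin(a))+.0015*(e*np.sin(a)+z*np.cos(a))+e*h
    w=[pt(a) for a in np.linspace(a0,0,n+1)]
    st=w[0]+e*clear-z*.004
    W=[st+z*(top-st[2]),st]+w+[w[-1]-z*press,w[-1]-z*press,w[-1]+z*(up-w[-1][2])]
    return [(p,rp,jaw) for p in W]
E
python3 - <<'E'
from h import *
w=arc(np.pi/2,.0995,.045,0.,s=.008)   # +y flap; t=-x direction
for p in w: print(p[0].round(4))
plan(w,step=.04)
E
```

```text
[ 0.4191 -0.1457  0.27  ]
[ 0.4191 -0.1457  0.1395]
[ 0.4196 -0.1577  0.1435]
[ 0.42   -0.1655  0.1445]
[ 0.4203 -0.1734  0.1441]
[ 0.4206 -0.181   0.1423]
[ 0.4209 -0.1883  0.1393]
[ 0.4212 -0.1949  0.135 ]
[ 0.4214 -0.2006  0.1296]
[ 0.4216 -0.2054  0.1234]
[ 0.4218 -0.2089  0.1163]
[ 0.4219 -0.2112  0.1088]
[ 0.4219 -0.2122  0.101 ]
[ 0.4219 -0.2122  0.099 ]
[ 0.4219 -0.2122  0.099 ]
[ 0.4219 -0.2122  0.25  ]
jaw [255, 255, 255, 255, 255, 255, 255, 255, 255, 255]
dp [[0.005, 0.006, 0.047], [0.005, 0.006, 0.048], [0.005, 0.006, 0.047], [0.005, 0.007, 0.048], [0.004, 0.006, 0.047], [0.0, 0.0, 0.041], [0.0, 0.0, 0.041], [0.0, 0.0, 0.041], [0.0, 0.0, 0.04], [0.0, 0.015, -0.005]]
rot [[0.0, 0.0, -0.003], [0.0, 0.0, -0.003], [0.0, 0.0, -0.003], [0.0, 0.0, -0.002], [0.0, 0.0, -0.003], [0.0, 0.0, 0.0], [0.0, 0.0, 0.0], [0.0, 0.0, 0.0], [0.0, 0.0, 0.0], [0.0, 0.0, 0.0]]
jaw [255, 255, 255, 255, 255, 255, 255, 255, 255, 255]
dp [[0.0, 0.01, -0.001], [0.0, 0.01, 0.001], [0.0, 0.009, 0.002], [0.0, 0.009, 0.004], [0.0, 0.009, 0.005], [0.0, 0.007, 0.007], [0.0, 0.006, 0.008], [0.0, 0.004, 0.008], [0.0, 0.003, 0.01], [0.0, 0.001, 0.009]]
rot [[0.0, 0.0, 0.0], [0.0, 0.0, 0.0], [0.0, 0.0, 0.0], [0.0, 0.0, 0.0], [0.0, 0.0, 0.0], [0.0, 0.0, 0.0], [0.0, 0.0, 0.0], [0.0, 0.0, 0.0], [0.0, 0.0, 0.0], [0.0, 0.0, 0.0]]
jaw [255, 255, 255, 255, 255, 255]
dp [[0.0, 0.0, 0.003], [0.0, 0.0, 0.0], [0.0, 0.0, -0.047], [0.0, 0.0, -0.047], [0.0, 0.0, -0.047], [0.0, 0.0, -0.048]]
rot [[0.0, 0.0, 0.0], [0.0, 0.0, 0.0], [0.0, 0.0, 0.0], [0.0, 0.0, 0.0], [0.0, 0.0, 0.0], [0.0, 0.0, 0.0]]
rows 26 end [ 0.4218 -0.2119  0.2502] [3.142e+00 1.000e-03 4.300e-02]
```

Request:
move_arm(
  jaw=[255, 255, 255, 255, 255, 255, 255, 255, 255],
  dp=[
    [0.005, 0.006, 0.047],
    [0.005, 0.006, 0.048],
    [0.005, 0.006, 0.047],
    [0.005, 0.007, 0.048],
    [0.004, 0.006, 0.047],
    [0, 0, 0.041],
    [0, 0, 0.041],
    [0, 0, 0.041],
    [0, 0, 0.04],
  ],
  rotation=[
    [0, 0, -0.003],
    [0, 0, -0.003],
    [0, 0, -0.003],
    [0, 0, -0.002],
    [0, 0, -0.003],
    [0, 0, 0],
    [0, 0, 0],
    [0, 0, 0],
    [0, 0, 0],
  ],
)

```text
clock: 2.92
position: [0.4186, -0.146, 0.1387]
tool_rot: [3.141, 0.001, 0.042]
force: [0.4, -0.2, 0.6]
grip_width: 0.0003
```

```bash
python3 - <<'E'
from h import *
o=bot.observe();print(o["clock"],o["position"].round(4),o["force"].round(1),o["grip_width"],o["qpos"].round(2))
w=grab_frame("wrist");s=grab_frame("scene");t=grab_frame("top")
cv2.imwrite("pics/m2.png",np.vstack([np.hstack([crop(w,0,0,512,384,400,300),crop(s,200,120,360,240,400,300)]),np.hstack([crop(t,200,130,360,250,400,300),crop(w,200,184,456,384,400,300)])]))
E
```

```text
2.925 [ 0.4186 -0.146   0.1387] [ 0.4 -0.2  0.6] 0.000306099931386145 [ 0.44  0.39 -0.3   2.14  0.19  0.64 -1.52]
```

View pics/m2.png

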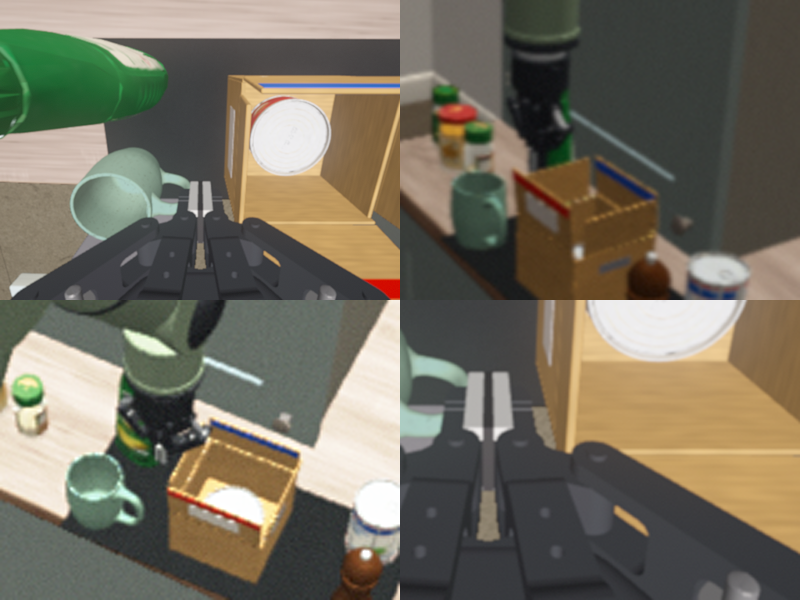

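Request:
move_arm(
  jaw=[255, 255, 255, 255, 255, 255, 255, 255, 255, 255],
  dp=[
    [0, 0.015, -0.005],
    [0, 0.01, -0.001],
    [0, 0.01, 0.001],
    [0, 0.009, 0.002],
    [0, 0.009, 0.004],
    [0, 0.009, 0.005],
    [0, 0.007, 0.007],
    [0, 0.006, 0.008],
    [0, 0.004, 0.008],
    [0, 0.003, 0.009],
  ],
  rotation=[
    [0, 0, 0],
    [0, 0, 0],
    [0, 0, 0],
    [0, 0, 0],
    [0, 0, 0],
    [0, 0, 0],
    [0, 0, 0],
    [0, 0, 0],
    [0, 0, 0],
    [0, 0, 0],
  ],
)

```text
clock: 4.32
position: [0.4222, -0.2106, 0.1092]
tool_rot: [-3.142, 0.0, 0.044]
force: [0.5, -0.4, 1.2]
grip_width: 0.0005
```

Request:
move_arm(
  jaw=[255, 255, 255],
  dp=[
    [0, 0.001, 0.009],
    [0, 0, 0.003],
    [0, 0, 0],
  ],
  rotation=[
    [0, 0, 0],
    [0, 0, 0],
    [0, 0, 0],
  ],
)

```text
clock: 4.7
position: [0.4223, -0.2114, 0.1008]
tool_rot: [3.141, -0.0, 0.043]
force: [-6.8, 0.4, 27.4]
grip_width: -0.0
```

```bash
python3 - <<'E'
from h import *
o=bot.observe();print(o["clock"],o["position"].round(4),o["force"].round(1))
w=arc(-np.pi/2,.0995,.045,0.,s=.0)   # -y flap
p=o["position"];w=[((p[0],p[1],.22),(np.pi,0,YW),255),((.4313,-.28,.25),(np.pi,0,YW),255)]+w
for q in w: print(q[0])
plan(w,step=.045)
E
```

```text
4.7 [ 0.4223 -0.2114  0.1008] [-6.8  0.4 27.4]
(np.float64(0.4223022302396749), np.float64(-0.211363889517751), 0.22)
(0.4313, -0.28, 0.25)
[ 0.43547765 -0.34420931  0.27      ]
[ 0.43547765 -0.34420931  0.139512  ]
[ 0.4349738  -0.33221989  0.143512  ]
[ 0.43464596 -0.32441888  0.1444933 ]
[ 0.43431596 -0.31656631  0.14410019]
[ 0.43399387 -0.30890206  0.14234468]
[ 0.43368954 -0.30166025  0.1392804 ]
[ 0.43341225 -0.29506209  0.13500095]
[ 0.43317048 -0.28930914  0.12963706]
[ 0.43297162 -0.28457713  0.12335257]
[ 0.43282174 -0.28101061  0.11633946]
[ 0.43272542 -0.27871853  0.10881196]
[ 0.43268559 -0.2777709   0.101     ]
[ 0.43268559 -0.2777709   0.099     ]
[ 0.43268559 -0.2777709   0.099     ]
[ 0.43268559 -0.2777709   0.25      ]
jaw [255, 255, 255, 255, 255, 255, 255, 255, 255, 255]
dp [[0.0, 0.0, -0.05], [0.0, 0.0, -0.05], [0.0, 0.0, -0.049], [0.004, 0.043, -0.019], [0.004, 0.043, -0.018], [0.001, 0.04, -0.013], [0.0, 0.041, -0.012], [0.0, 0.0, 0.054], [0.0, 0.0, 0.054], [0.0, 0.0, 0.055]]
rot [[0.0, 0.0, 0.0], [0.0, 0.0, 0.0], [0.0, 0.0, 0.0], [0.0, 0.0, 0.0], [0.0, 0.0, 0
[... 210 characters left out ...]
01], [0.0, -0.01, 0.002], [0.0, -0.009, 0.004], [0.0, -0.008, 0.005], [0.0, -0.007, 0.007], [0.0, -0.006, 0.008], [0.0, -0.004, 0.009], [0.0, -0.003, 0.009]]
rot [[0.0, 0.0, 0.0], [0.0, 0.0, 0.0], [0.0, 0.0, 0.0], [0.0, 0.0, 0.0], [0.0, 0.0, 0.0], [0.0, 0.0, 0.0], [0.0, 0.0, 0.0], [0.0, 0.0, 0.0], [0.0, 0.0, 0.0], [0.0, 0.0, 0.0]]
jaw [255, 255, 255, 255, 255, 255, 255]
dp [[0.0, -0.002, 0.01], [0.0, 0.0, 0.002], [0.0, 0.0, 0.0], [0.0, 0.0, -0.047], [0.0, 0.0, -0.047], [0.0, 0.0, -0.047], [0.0, 0.001, -0.047]]
rot [[0.0, 0.0, 0.0], [0.0, 0.0, 0.0], [0.0, 0.0, 0.0], [0.0, 0.0, 0.0], [0.0, 0.0, 0.0], [0.0, 0.0, 0.0], [0.0, 0.0, 0.0]]
rows 27 end [ 0.4324 -0.2781  0.2497] [ 3.141 -0.     0.043]
```

Request:
move_arm(
  jaw=[255, 255, 255, 255, 255, 255, 255, 255, 255, 255],
  dp=[
    [0, 0, -0.052],
    [0, 0, -0.05],
    [0, 0, -0.049],
    [0.004, 0.043, -0.019],
    [0.004, 0.043, -0.018],
    [0.001, 0.04, -0.013],
    [0, 0.041, -0.012],
    [0, 0, 0.054],
    [0, 0, 0.054],
    [0, 0, 0.055],
  ],
  rotation=[
    [0, 0, 0],
    [0, 0, 0],
    [0, 0, 0],
    [0, 0, 0],
    [0, 0, 0],
    [0, 0, 0],
    [0, 0, 0],
    [0, 0, 0],
    [0, 0, 0],
    [0, 0, 0],
  ],
)

```text
clock: 5.95
position: [0.4352, -0.3442, 0.1385]
tool_rot: [-3.141, -0.0, 0.044]
force: [1.2, -0.7, 0.3]
grip_width: -0.0001
```

```bash
python3 - <<'E'
from h import *
o=bot.observe();print(o["clock"],o["position"].round(4),o["force"].round(1),o["tool_rot"])
w=grab_frame("wrist");s=grab_frame("scene");t=grab_frame("top")
cv2.imwrite("pics/m3.png",np.vstack([np.hstack([crop(w,0,0,512,384,400,300),crop(s,200,120,360,240,400,300)]),np.hstack([crop(t,200,130,360,250,400,300),crop(w,150,164,406,364,400,300)])]))
E
```

```text
5.95 [ 0.4352 -0.3442  0.1385] [ 1.2 -0.7  0.3] [-3.14148222e+00 -7.85421365e-05  4.35978490e-02]
```

View pics/m3.png

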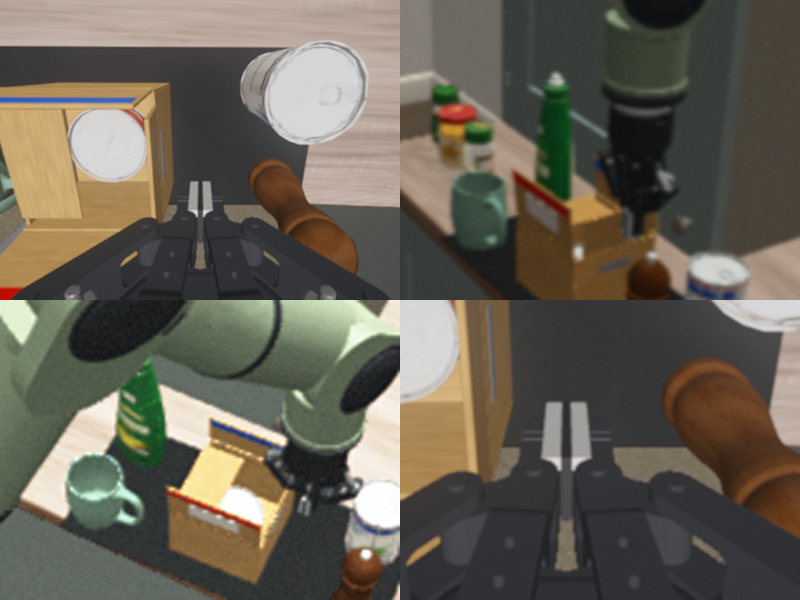

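Request:
move_arm(
  jaw=[255, 255, 255, 255, 255, 255, 255, 255, 255, 255],
  dp=[
    [0, -0.015, -0.005],
    [0, -0.01, -0.002],
    [0, -0.01, 0.001],
    [0, -0.01, 0.002],
    [0, -0.009, 0.004],
    [0, -0.008, 0.005],
    [0, -0.007, 0.007],
    [0, -0.006, 0.008],
    [0, -0.004, 0.009],
    [0, -0.003, 0.009],
  ],
  rotation=[
    [0, 0, 0],
    [0, 0, 0],
    [0, 0, 0],
    [0, 0, 0],
    [0, 0, 0],
    [0, 0, 0],
    [0, 0, 0],
    [0, 0, 0],
    [0, 0, 0],
    [0, 0, 0],
  ],
)

```text
clock: 7.35
position: [0.4324, -0.2786, 0.1091]
tool_rot: [-3.141, 0.0, 0.044]
force: [-0.0, 0.4, 1.9]
grip_width: -0.0
```

Request:
move_arm(
  jaw=[255, 255, 255],
  dp=[
    [0, -0.002, 0.01],
    [0, 0, 0.001],
    [0, 0, 0],
  ],
  rotation=[
    [0, 0, 0],
    [0, 0, 0],
    [0, 0, 0],
  ],
)

```text
clock: 7.72
position: [0.4324, -0.2772, 0.101]
tool_rot: [3.142, -0.0, 0.043]
force: [-2.9, 2.8, 12.6]
grip_width: -0.0001
```

```bash
python3 - <<'E'
from h import *
o=bot.observe();print(o["clock"],o["position"].round(4),o["force"].round(1))
p=o["position"]
w=arc(0,.1055,.045,np.pi/2,s=-.01,press=.0015,top=.25)   # blue
st=((p[0],p[1],.0995),(np.pi,0,YW))
w=[((p[0],p[1],.27),(np.pi,0,YW),255),((.45,-.26,.28),(np.pi,0,YW+.8),255)]+w
for q in w: print(q[0])
plan(w,step=.045,start=st)
E
```

```text
7.725 [ 0.4324 -0.2772  0.101 ] [-2.9  2.8 12.6]
(np.float64(0.43237013313662603), np.float64(-0.27724104330252863), 0.27)
(0.45, -0.26, 0.28)
[ 0.53112918 -0.25061353  0.25      ]
[ 0.53112918 -0.25061353  0.145512  ]
[ 0.51913977 -0.25111739  0.149512  ]
[ 0.51133875 -0.25144522  0.1504933 ]
[ 0.50348619 -0.25177522  0.15010019]
[ 0.49582194 -0.25209731  0.14834468]
[ 0.48858013 -0.25240165  0.1452804 ]
[ 0.48198197 -0.25267893  0.14100095]
[ 0.47622902 -0.2529207   0.13563706]
[ 0.47149701 -0.25311956  0.12935257]
[ 0.46793049 -0.25326944  0.12233946]
[ 0.46563841 -0.25336576  0.11481196]
[ 0.46469077 -0.25340559  0.107     ]
[ 0.46469077 -0.25340559  0.1055    ]
[ 0.46469077 -0.25340559  0.1055    ]
[ 0.46469077 -0.25340559  0.25      ]
jaw [255, 255, 255, 255, 255, 255, 255, 255, 255, 255]
dp [[0.0, 0.0, -0.053], [0.0, 0.0, -0.053], [0.0, 0.0, -0.054], [0.0, 0.0, -0.053], [0.004, -0.003, -0.002], [0.004, -0.003, -0.002], [0.005, -0.002, -0.002], [0.005, -0.002, -0.002], [0.005, -0.001, -0.002], [0.005, -0.001, -0.003]]
rot [[0.0, 0.0, 0.0], [0.0, 0.0, 0.0], [0.0, 0.0, 0.0], [0.0
[... 623 characters left out ...]
55, 255, 255, 255, 255, 255]
dp [[0.0, -0.009, 0.001], [0.0, -0.01, 0.002], [0.0, -0.009, 0.004], [0.0, -0.008, 0.005], [0.0, -0.008, 0.007], [0.0, -0.005, 0.008], [0.0, -0.005, 0.008], [0.0, -0.003, 0.01], [0.0, -0.001, 0.01], [0.0, 0.0, 0.001]]
rot [[0.0, 0.0, 0.0], [0.0, 0.0, 0.0], [0.0, 0.0, 0.0], [0.0, 0.0, 0.0], [0.0, 0.0, 0.0], [0.0, 0.0, 0.0], [0.0, 0.0, 0.0], [0.0, 0.0, 0.0], [0.0, 0.0, 0.0], [0.0, 0.0, 0.0]]
jaw [255, 255, 255, 255, 255]
dp [[0.0, 0.0, 0.0], [0.0, 0.0, -0.045], [0.0, 0.0, -0.045], [0.0, 0.0, -0.045], [0.0, 0.0, -0.045]]
rot [[0.0, 0.0, 0.0], [0.0, 0.0, 0.0], [0.0, 0.0, 0.0], [0.0, 0.0, 0.0], [0.0, 0.0, 0.0]]
rows 35 end [ 0.4647 -0.2532  0.2499] [3.142 0.    1.613]
```

```bash
python3 - <<'E'
from h import *
o=bot.observe();p=o["position"]
w=arc(0,.1055,.045,np.pi/2,s=-.01,press=.0015,top=.25,a0=1.6,clear=.009,n=9)   # blue
st=((p[0],p[1],.0995),(np.pi,0,YW))
w=[((p[0],p[1],.25),(np.pi,0,YW),255),((.45,-.26,.26),(np.pi,0,YW+.8),255)]+w
print(w[3][0])
plan(w,step=.055,start=st,rot=10.2)
E
```

```text
[ 0.52145401 -0.25102013  0.14643701]
jaw [255, 255, 255, 255, 255, 255, 255, 255, 255, 255]
dp [[0.0, 0.0, -0.063], [0.0, 0.0, -0.063], [0.0, 0.0, -0.062], [0.005, -0.004, -0.003], [0.005, -0.003, -0.002], [0.006, -0.003, -0.003], [0.006, -0.002, -0.002], [0.006, 0.0, -0.003], [0.013, 0.012, 0.003], [0.012, 0.014, 0.002]]
rot [[0.0, 0.0, 0.0], [0.0, 0.0, 0.0], [0.0, 0.0, 0.0], [0.0, 0.0, -0.051], [0.0, 0.0, -0.051], [0.0, 0.0, -0.051], [0.0, 0.0, -0.051], [0.0, 0.0, -0.051], [0.0, 0.0, -0.049], [0.0, 0.0, -0.049]]
jaw [255, 255, 255, 255, 255, 255, 255, 255, 255, 255]
dp [[0.009, 0.015, 0.003], [0.007, 0.017, 0.002], [0.005, 0.017, 0.003], [0.0, 0.0, 0.065], [0.0, 0.0, 0.064], [0.0, -0.011, -0.005], [0.0, -0.01, 0.001], [0.0, -0.01, 0.002], [0.0, -0.009, 0.003], [0.0, -0.009, 0.006]]
rot [[0.0, 0.0, -0.049], [0.0, 0.0, -0.049], [0.0, 0.0, -0.049], [0.0, 0.0, 0.0], [0.0, 0.0, 0.0], [0.0, 0.0, 0.0], [0.0, 0.0, 0.0], [0.0, 0.0, 0.0], [0.0, 0.0, 0.0], [0.0, 0.0, 0.0]]
jaw [255, 255, 255, 255, 255, 255, 255, 255, 255, 255]
dp [[0.0, -0.007, 0.006], [0.0, -0.006, 0.008], [0.0, -0.005, 0.009], [0.0, -0.003, 0.01], [0.0, -0.001, 0.01], [0.0, 0.0, 0.002], [0.0, 0.0, 0.0], [0.0, 0.0, -0.06], [0.0, 0.0, -0.061], [0.0, 0.0, -0.06]]
rot [[0.0, 0.0, 0.0], [0.0, 0.0, 0.0], [0.0, 0.0, 0.0], [0.0, 0.0, 0.0], [0.0, 0.0, 0.0], [0.0, 0.0, 0.0], [0.0, 0.0, 0.0], [0.0, 0.0, 0.0], [0.0, 0.0, 0.0], [0.0, 0.0, 0.0]]
rows 30 end [ 0.4648 -0.253   0.2499] [3.142 0.    1.613]
```

Request:
move_arm(
  jaw=[255, 255, 255, 255, 255, 255, 255, 255, 255, 255],
  dp=[
    [0, 0, -0.063],
    [0, 0, -0.063],
    [0, 0, -0.062],
    [0.005, -0.004, -0.003],
    [0.005, -0.003, -0.002],
    [0.006, -0.003, -0.003],
    [0.006, -0.002, -0.002],
    [0.006, 0, -0.003],
    [0.013, 0.012, 0.003],
    [0.012, 0.014, 0.002],
  ],
  rotation=[
    [0, 0, 0],
    [0, 0, 0],
    [0, 0, 0],
    [0, 0, -0.051],
    [0, 0, -0.051],
    [0, 0, -0.051],
    [0, 0, -0.051],
    [0, 0, -0.051],
    [0, 0, -0.049],
    [0, 0, -0.049],
  ],
)

```text
clock: 8.98
position: [0.4792, -0.2567, 0.2572]
tool_rot: [-3.141, 0.0, 1.157]
force: [0.6, 0.5, -0.3]
grip_width: 0.0
```

Request:
move_arm(
  jaw=[255, 255, 255, 255, 255],
  dp=[
    [0.009, 0.015, 0.003],
    [0.007, 0.017, 0.002],
    [0.005, 0.017, 0.003],
    [0, 0, 0],
    [0, 0, 0],
  ],
  rotation=[
    [0, 0, -0.049],
    [0, 0, -0.049],
    [0, 0, -0.049],
    [0, 0, 0],
    [0, 0, 0],
  ],
)

```text
clock: 9.6
position: [0.5209, -0.2508, 0.251]
tool_rot: [-3.141, -0.0, 1.611]
force: [-0.4, 0.3, 0.4]
grip_width: 0.0
```

```bash
python3 - <<'E'
from h import *
o=bot.observe();print(o["clock"],o["position"].round(4),o["force"].round(1),o["tool_rot"].round(3),o["qpos"].round(2))
w=grab_frame("wrist");s=grab_frame("scene");t=grab_frame("top")
cv2.imwrite("pics/m4.png",np.vstack([np.hstack([crop(w,0,0,512,384,400,300),crop(s,200,120,360,240,400,300)]),np.hstack([crop(t,200,130,360,250,400,300),crop(t,200,60,456,252,400,300)])]))
E
```

```text
9.6 [ 0.5209 -0.2508  0.251 ] [-0.4  0.3  0.4] [-3.141 -0.     1.611] [ 0.78  0.48 -0.61  1.68  0.31  1.07  0.11]
```

View pics/m4.png

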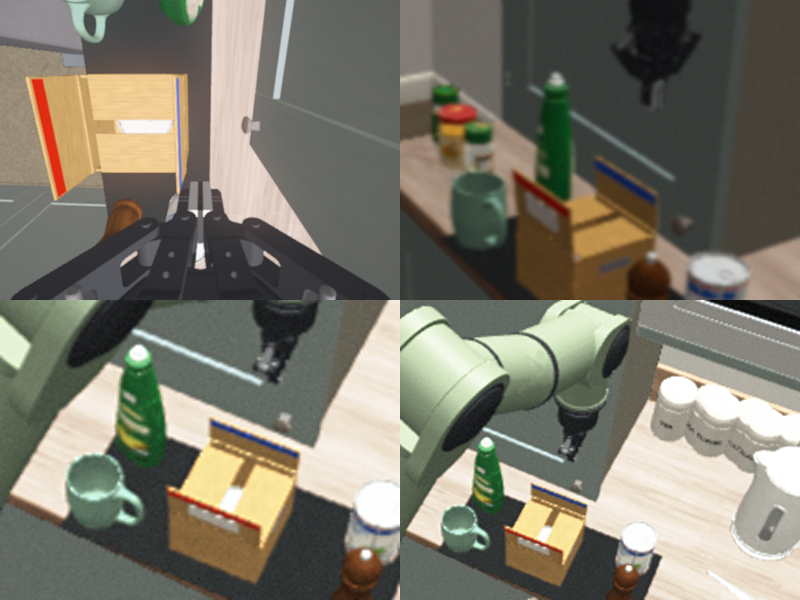

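```bash
python3 - <<'E'
from h import *
c2=calibration("wrist");K=c2["camera_matrix"]
P=lambda T:K@np.linalg.inv(T)[:3]
T1=np.load("c1.npy");T2=np.array(c2["T"]);np.save("c2.npy",T2)
a=np.array([[520*.64],[30*.64]]);b=np.array([[247*1.28],[125*1.28]])
X=cv2.triangulatePoints(P(T1),P(T2),a,b);X=(X[:3]/X[3]).T;print(X,proj("w",X,dict(camera_matrix=K,T=T2))/1.28)
for a_ in(1.4,1.57,1.7,1.9):
  e=np.array([np.cos(YW),np.sin(YW),0]);t=np.array([-e[1],e[0],0])
  p=np.append(C,.1055)+e*.0635+.056*(-e*np.cos(a_)+np.array([0,0,np.sin(a_)]))
  print(a_,(proj("w",[p+t*.065,p-t*.065],c2)/1.28).round(1).tolist())
E
```

```text
[[ 0.59823154 -0.25146099  0.02748257]] [[247.17771831 125.52963016]]
1.4 [[164.4, 78.6], [170.0, 195.1]]
1.57 [[174.0, 78.6], [178.1, 195.5]]
1.7 [[181.4, 78.6], [184.3, 195.3]]
1.9 [[192.6, 78.5], [193.8, 194.1]]
```

Request:
move_arm(
  jaw=[255, 255, 255, 255, 255],
  dp=[
    [0, 0.01, 0],
    [0, 0, 0.04],
    [0, 0, 0.045],
    [0, 0, 0.045],
    [0, 0, 0],
  ],
  rotation=[
    [0, 0, 0],
    [0, 0, 0],
    [0, 0, 0],
    [0, 0, 0],
    [0, 0, 0],
  ],
)

```text
clock: 10.38
position: [0.5287, -0.2496, 0.1455]
tool_rot: [-3.138, -0.002, 1.614]
force: [0.4, -0.1, 1.0]
grip_width: -0.0
```

```bash
python3 - <<'E'
from h import *
o=bot.observe();print(o["clock"],o["position"].round(4),o["force"].round(1),o["tool_rot"].round(3))
w=arc(0,.1055,.045,np.pi/2,s=-.01,press=.0015,a0=1.75,n=10,up=.235)[2:]
plan(w,step=.055)
E
```

```text
10.375 [ 0.5287 -0.2496  0.1455] [ 0.4 -0.1  1. ] [-3.138e+00 -2.000e-03  1.614e+00]
jaw [255, 255, 255, 255, 255, 255, 255, 255, 255, 255]
dp [[-0.001, -0.012, -0.005], [0.0, -0.01, -0.001], [0.0, -0.01, 0.0], [0.0, -0.009, 0.002], [0.0, -0.009, 0.004], [0.0, -0.009, 0.006], [0.0, -0.007, 0.006], [0.0, -0.006, 0.008], [0.0, -0.004, 0.009], [0.0, -0.003, 0.009]]
rot [[-0.001, -0.001, 0.0], [0.0, 0.0, 0.0], [0.0, 0.0, 0.0], [0.0, 0.0, 0.0], [0.0, 0.0, 0.0], [0.0, 0.0, 0.0], [0.0, 0.0, 0.0], [0.0, 0.0, 0.0], [0.0, 0.0, 0.0], [0.0, 0.0, 0.0]]
jaw [255, 255, 255, 255, 255, 255]
dp [[0.0, -0.001, 0.01], [0.0, 0.0, 0.002], [0.0, 0.0, 0.0], [0.0, 0.0, -0.054], [0.0, 0.0, -0.054], [0.0, 0.0, -0.054]]
rot [[0.0, 0.0, 0.0], [0.0, 0.0, 0.0], [0.0, 0.0, 0.0], [0.0, 0.0, 0.0], [0.0, 0.0, 0.0], [0.0, 0.0, 0.0]]
rows 16 end [ 0.4648 -0.2531  0.2351] [-3.141e+00  1.000e-03  1.614e+00]
```

Request:
move_arm(
  jaw=[255, 255, 255, 255, 255, 255, 255, 255, 255, 255],
  dp=[
    [0, -0.012, -0.005],
    [0, -0.01, -0.001],
    [0, -0.01, 0],
    [0, -0.009, 0.002],
    [0, -0.009, 0.004],
    [0, -0.009, 0.006],
    [0, -0.007, 0.006],
    [0, -0.006, 0.008],
    [0, -0.004, 0.009],
    [0, -0.003, 0.009],
  ],
  rotation=[
    [0, 0, 0],
    [0, 0, 0],
    [0, 0, 0],
    [0, 0, 0],
    [0, 0, 0],
    [0, 0, 0],
    [0, 0, 0],
    [0, 0, 0],
    [0, 0, 0],
    [0, 0, 0],
  ],
)

```text
clock: 11.62
position: [0.4661, -0.2529, 0.1163]
tool_rot: [-3.141, -0.0, 1.614]
force: [-0.5, -0.1, 0.9]
grip_width: -0.0001
```

Request:
move_arm(
  jaw=[255, 255, 255],
  dp=[
    [0, -0.001, 0.01],
    [0, 0, 0.001],
    [0, 0, 0],
  ],
  rotation=[
    [0, 0, 0],
    [0, 0, 0],
    [0, 0, 0],
  ],
)

```text
clock: 12.0
position: [0.4657, -0.2528, 0.108]
tool_rot: [3.142, -0.0, 1.614]
force: [0.2, 0.1, 0.4]
grip_width: 0.0
```

```bash
python3 - <<'E'
from h import *
o=bot.observe();print(o["clock"],o["position"].round(4),o["force"].round(1),o["tool_rot"].round(3))
p=o["position"]
w=arc(np.pi,.1055,.058,np.pi/2,s=.0,press=.001,a0=1.85,n=12,top=.26,up=.26,clear=.010)
w=[((p[0],p[1],.27),(np.pi,0,1.613),255)]+w
for q in w: print(q[0].round(4))
plan(w,step=.05)
E
```

```text
12.0 [ 0.4657 -0.2528  0.108 ] [0.2 0.1 0.4] [ 3.142 -0.     1.614]Traceback (most recent call last):
  File "<stdin>", line 6, in <module>
AttributeError: 'tuple' object has no attribute 'round'. Did you mean: 'count'?
```

Request:
move_arm(
  jaw=[255, 255, 255],
  dp=[
    [0, 0, 0.003],
    [0, 0, 0.001],
    [0, 0, 0],
  ],
  rotation=[
    [0, 0, 0],
    [0, 0, 0],
    [0, 0, 0],
  ],
)

```text
clock: 12.38
position: [0.4655, -0.253, 0.1049]
tool_rot: [-3.142, -0.0, 1.614]
force: [0.5, -0.2, 0.2]
grip_width: -0.0
```

```bash
python3 - <<'E'
from h import *
o=bot.observe();print(o["clock"],o["position"].round(4),o["force"].round(1),o["tool_rot"].round(3))
p=o["position"]
w=arc(np.pi,.1055,.058,np.pi/2,s=.0,press=.001,a0=1.85,n=12,top=.26,up=.26,clear=.010)
w=[((p[0],p[1],.26),(np.pi,0,1.613),255)]+w
for q in w: print(np.round(q[0],4))
plan(w,step=.05)
E
```

```text
12.375 [ 0.4655 -0.253   0.1049] [ 0.5 -0.2  0.2] [-3.142 -0.     1.614]
[ 0.4655 -0.253   0.26  ]
[ 0.326  -0.2492  0.26  ]
[ 0.326  -0.2492  0.1568]
[ 0.336  -0.2488  0.1608]
[ 0.3447 -0.2484  0.1629]
[ 0.3536 -0.2481  0.1635]
[ 0.3625 -0.2477  0.1628]
[ 0.3711 -0.2473  0.1607]
[ 0.3794 -0.247   0.1573]
[ 0.387  -0.2467  0.1527]
[ 0.3939 -0.2464  0.147 ]
[ 0.3998 -0.2461  0.1403]
[ 0.4046 -0.2459  0.1327]
[ 0.4081 -0.2458  0.1245]
[ 0.4104 -0.2457  0.1159]
[ 0.4113 -0.2456  0.107 ]
[ 0.4113 -0.2456  0.106 ]
[ 0.4113 -0.2456  0.106 ]
[ 0.4113 -0.2456  0.26  ]
jaw [255, 255, 255, 255, 255, 255, 255, 255, 255, 255]
dp [[0.0, 0.0, -0.048], [0.0, 0.0, -0.049], [0.0, 0.0, -0.048], [0.0, 0.0, -0.049], [0.004, -0.058, 0.0], [0.004, -0.058, 0.0], [0.004, -0.058, 0.0], [0.0, 0.0, 0.043], [0.0, 0.0, 0.043], [0.0, 0.0, 0.043]]
rot [[0.0, 0.0, 0.0], [0.0, 0.0, 0.0], [0.0, 0.0, 0.0], [0.0, 0.0, 0.0], [0.0, 0.0, 0.0], [0.0, 0.0, 0.0], [0.0, 0.0, 0.0], [0.0, 0.0, 0.0], [0.0, 0.0, 0.0], [0.0, 0.0, 0.0]]
jaw [255, 255, 255, 255, 255, 255, 255, 255, 255, 255]
dp [[0.0, 0.012, -0.005], [0.0, 0.011, -0.002], [0.0, 0.011, -0.001], [0.0, 0.012, 0.001], [0.0, 0.01, 0.002], [0.0, 0.011, 0.004], [0.0, 0.009, 0.006], [0.0, 0.009, 0.007], [0.0, 0.007, 0.009], [0.0, 0.006, 0.009]]
rot [[0.0, 0.0, 0.0], [0.0, 0.0, 0.0], [0.0, 0.0, 0.0], [0.0, 0.0, 0.0], [0.0, 0.0, 0.0], [0.0, 0.0, 0.0], [0.0, 0.0, 0.0], [0.0, 0.0, 0.0], [0.0, 0.0, 0.0], [0.0, 0.0, 0.0]]
jaw [255, 255, 255, 255, 255, 255, 255, 255, 255]
dp [[0.0, 0.005, 0.01], [0.0, 0.003, 0.011], [0.0, 0.001, 0.011], [0.0, 0.0, 0.002], [0.0, 0.0, 0.0], [0.0, 0.0, -0.048], [0.0, 0.0, -0.048], [0.0, 0.0, -0.048], [0.0, 0.0, -0.049]]
rot [[0.0, 0.0, 0.0], [0.0, 0.0, 0.0], [0.0, 0.0, 0.0], [0.0, 0.0, 0.0], [0.0, 0.0, 0.0], [0.0, 0.0, 0.0], [0.0, 0.0, 0.0], [0.0, 0.0, 0.0], [0.0, 0.0, 0.0]]
rows 29 end [ 0.4115 -0.2457  0.2601] [-3.142 -0.     1.614]
```

Request:
move_arm(
  jaw=[255, 255],
  dp=[
    [0, 0, 0.003],
    [0, 0, 0],
  ],
  rotation=[
    [0, 0, 0],
    [0, 0, 0],
  ],
)

```text
clock: 12.62
position: [0.4658, -0.2531, 0.1038]
tool_rot: [3.141, 0.001, 1.614]
force: [-7.8, 4.1, 29.1]
grip_width: 0.0001
```

```bash
python3 - <<'E'
from h import *
o=bot.observe();print(o["clock"],o["position"].round(4),o["force"].round(1),o["tool_rot"].round(3))
w=grab_frame("wrist");s=grab_frame("scene");t=grab_frame("top")
cv2.imwrite("pics/m5.png",np.vstack([np.hstack([crop(w,0,0,512,384,400,300),crop(s,240,140,352,224,400,300)]),np.hstack([crop(t,220,150,332,234,400,300),crop(w,80,70,272,214,400,300)])]))
E
```

```text
12.625 [ 0.4658 -0.2531  0.1038] [-7.8  4.1 29.1] [3.141e+00 1.000e-03 1.614e+00]
```

View pics/m5.png

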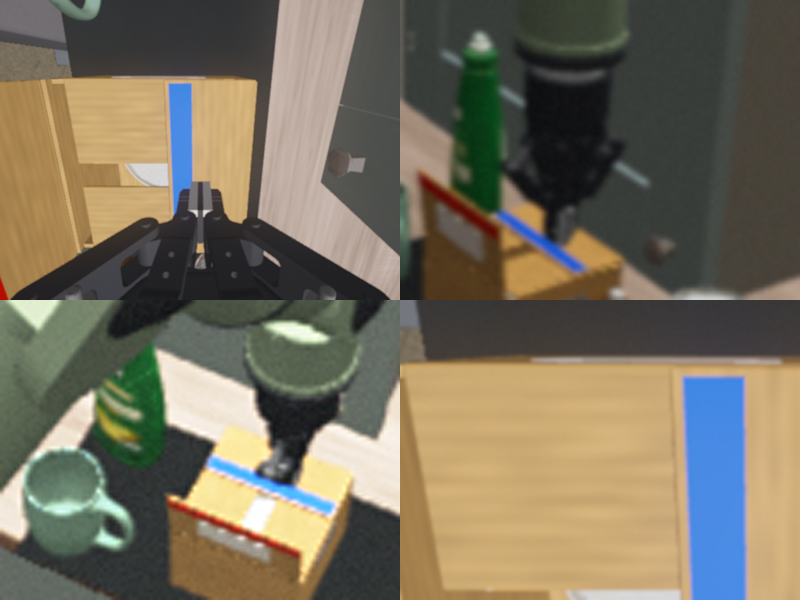

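Request:
move_arm(
  jaw=[255, 255, 255, 255, 255, 255, 255, 255],
  dp=[
    [0, 0, -0.051],
    [0, 0, -0.049],
    [0, 0, -0.048],
    [0, 0, -0.049],
    [0.004, -0.058, 0],
    [0.004, -0.058, 0],
    [0.004, -0.058, 0],
    [0, 0, 0],
  ],
  rotation=[
    [0, 0, 0],
    [0, 0, 0],
    [0, 0, 0],
    [0, 0, 0],
    [0, 0, 0],
    [0, 0, 0],
    [0, 0, 0],
    [0, 0, 0],
  ],
)

```text
clock: 13.78
position: [0.3233, -0.2499, 0.2603]
tool_rot: [-3.14, 0.002, 1.611]
force: [0.4, -0.2, -0.1]
grip_width: 0.0002
```

Request:
move_arm(
  jaw=[255, 255, 255, 255],
  dp=[
    [0, 0, 0.043],
    [0, 0, 0.043],
    [0, 0, 0.043],
    [0, 0, 0],
  ],
  rotation=[
    [0, 0, 0],
    [0, 0, 0],
    [0, 0, 0],
    [0, 0, 0],
  ],
)

```text
clock: 14.28
position: [0.3258, -0.2485, 0.1556]
tool_rot: [-3.139, -0.003, 1.615]
force: [-0.0, -0.2, -0.1]
grip_width: 0.0
```

Position as planned and no contact; sweep the red flap.

Request:
move_arm(
  jaw=[255, 255, 255, 255, 255, 255, 255, 255, 255, 255],
  dp=[
    [0, 0.012, -0.005],
    [0, 0.011, -0.002],
    [0, 0.011, -0.001],
    [0, 0.012, 0.001],
    [0, 0.01, 0.002],
    [0, 0.011, 0.004],
    [0, 0.009, 0.006],
    [0, 0.009, 0.007],
    [0, 0.007, 0.009],
    [0, 0.006, 0.009],
  ],
  rotation=[
    [0, 0, 0],
    [0, 0, 0],
    [0, 0, 0],
    [0, 0, 0],
    [0, 0, 0],
    [0, 0, 0],
    [0, 0, 0],
    [0, 0, 0],
    [0, 0, 0],
    [0, 0, 0],
  ],
)

```text
clock: 15.52
position: [0.4047, -0.2459, 0.1323]
tool_rot: [-3.142, -0.0, 1.614]
force: [0.1, 0.3, 1.5]
grip_width: -0.0
```

Request:
move_arm(
  jaw=[255, 255, 255, 255],
  dp=[
    [0, 0.005, 0.01],
    [0, 0.003, 0.011],
    [0, 0.001, 0.011],
    [0, 0, 0],
  ],
  rotation=[
    [0, 0, 0],
    [0, 0, 0],
    [0, 0, 0],
    [0, 0, 0],
  ],
)

```text
clock: 16.02
position: [0.4116, -0.2457, 0.1071]
tool_rot: [-3.141, 0.0, 1.614]
force: [0.9, -0.8, 2.2]
grip_width: -0.0
```

Request:
move_arm(
  jaw=[255, 255],
  dp=[
    [0, 0, 0.001],
    [0, 0, 0],
  ],
  rotation=[
    [0, 0, 0],
    [0, 0, 0],
  ],
)

```text
clock: 16.27
position: [0.4117, -0.2457, 0.1069]
tool_rot: [3.141, 0.001, 1.614]
force: [-4.0, 1.8, 20.8]
grip_width: 0.0001
```

```bash
python3 - <<'E'
from h import *
rp=(np.pi,0,1.613)
plan([((.4115,-.2457,.30),rp,0),((.435,-.10,.33),rp,0),((.459,.16,.26),(np.pi,0,1.571),0)],step=.058,start=((.4117,-.2457,.106),rp))
E
```

```text
jaw [0, 0, 0, 0, 0, 0, 0, 0, 0, 0]
dp [[0.0, 0.0, -0.061], [0.0, 0.0, -0.06], [0.0, 0.0, -0.061], [0.0, 0.0, -0.06], [0.06, 0.012, -0.013], [0.06, 0.012, -0.013], [0.061, 0.013, -0.012], [0.065, 0.009, 0.018], [0.065, 0.008, 0.017], [0.065, 0.007, 0.017]]
rot [[0.0, 0.0, 0.0], [0.0, 0.0, 0.0], [0.0, 0.0, 0.0], [0.0, 0.0, 0.0], [0.0, 0.0, 0.0], [0.0, 0.0, 0.0], [0.0, 0.0, 0.0], [0.0, 0.0, 0.003], [0.0, 0.0, 0.003], [0.0, 0.0, 0.002]]
jaw [0, 0]
dp [[0.064, 0.007, 0.018], [0.065, 0.007, 0.017]]
rot [[0.0, 0.0, 0.003], [0.0, 0.0, 0.002]]
rows 12 end [0.4592 0.1601 0.2604] [-3.142  0.     1.572]
```

Request:
move_arm(
  jaw=[255, 255, 255, 0, 0, 0, 0, 0, 0, 0],
  dp=[
    [0, 0, -0.061],
    [0, 0, -0.06],
    [0, 0, -0.061],
    [0, 0, -0.06],
    [0.06, 0.012, -0.013],
    [0.06, 0.012, -0.013],
    [0.061, 0.013, -0.012],
    [0.065, 0.009, 0.018],
    [0.065, 0.008, 0.017],
    [0.065, 0.007, 0.017],
  ],
  rotation=[
    [0, 0, 0],
    [0, 0, 0],
    [0, 0, 0],
    [0, 0, 0],
    [0, 0, 0],
    [0, 0, 0],
    [0, 0, 0],
    [0, 0, 0.003],
    [0, 0, 0.003],
    [0, 0, 0.002],
  ],
)

```text
clock: 17.52
position: [0.4486, 0.0581, 0.2882]
tool_rot: [3.141, 0.0, 1.588]
force: [1.1, -0.5, -0.0]
grip_width: 0.0853
```

Request:
move_arm(
  jaw=[0, 0, 0, 0],
  dp=[
    [0.064, 0.007, 0.018],
    [0.065, 0.007, 0.017],
    [0, 0, 0],
    [0, 0, 0],
  ],
  rotation=[
    [0, 0, 0.003],
    [0, 0, 0.002],
    [0, 0, 0],
    [0, 0, 0],
  ],
)

```text
clock: 18.02
position: [0.4584, 0.1598, 0.2605]
tool_rot: [-3.141, 0.0, 1.574]
force: [0.7, -0.4, 0.4]
grip_width: 0.0851
```

```bash
python3 - <<'E'
from h import *
o=bot.observe();print(o["clock"],o["position"].round(4),o["force"].round(1),o["tool_rot"].round(3),o["qpos"].round(2),o["grip_width"])
w=grab_frame("wrist");c=calibration("wrist");np.save("c3.npy",c["T"]);cv2.imwrite("pics/w3.png",w)
s=grab_frame("scene")
cv2.imwrite("pics/m6.png",np.vstack([crop(w,0,0,512,384,600,450),np.hstack([crop(s,200,130,360,210,300,150),crop(grab_frame("top"),200,150,360,230,300,150)])]))
E
```

```text
18.025 [0.4584 0.1598 0.2605] [ 0.7 -0.4  0.4] [-3.141  0.     1.574] [ 0.22  0.37 -0.86  1.89  0.32  1.03 -0.77] 0.085076892002414
```

View pics/m6.png

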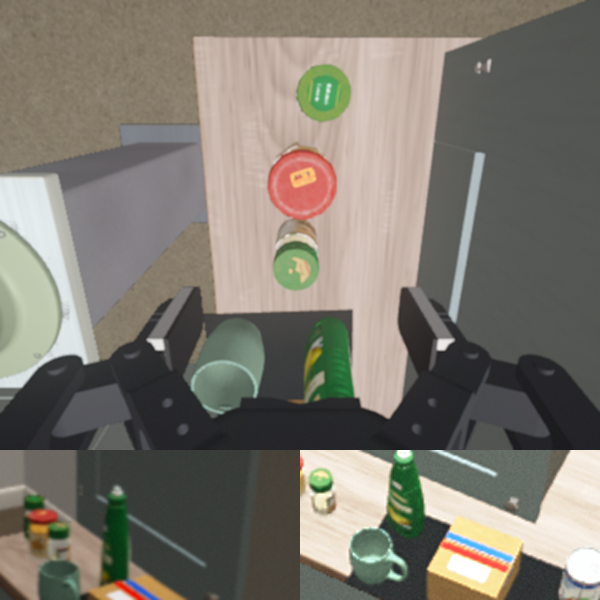

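```bash
python3 - <<'E'
from h import *
c=dict(camera_matrix=calibration("wrist")["camera_matrix"],T=np.load("c3.npy"));k=512/600
w=cv2.imread("pics/w3.png").astype(int);m=((w[...,2]>140)&(w[...,1]<110)&(w[...,0]<110)).astype(np.uint8)
m[:, :210]=0;m[:,300:]=0
cn=max(cv2.findContours(m,0,2)[0],key=cv2.contourArea);(u,v),ax,_=cv2.fitEllipse(cn);print(u/k,v/k,np.array(ax)/k)
j=ray("w",u,v,.1,c)
print("jar",j,[np.linalg.norm(ray("w",u+a,v,.1,c)-j) for a in(ax[0]/2,)])
for n,u,v in[("A",324,92),("B",297,263)]:print(n,ray("w",u*k,v*k,.106,c).round(3))
E
```

```text
305.75644969940186 188.85281682014465 [30.41797355 46.2476179 ]
jar [0.46317862 0.16968991 0.1       ] [np.float64(0.01381281761374041)]
A [0.477 0.252 0.106]
B [0.455 0.098 0.106]
```

```bash
python3 - <<'E'
from h import *
K=calibration("wrist")["camera_matrix"]
for f,t,box in(("pics/w3.png","c3.npy",(210,100,310,210)),("pics/wrist1.png","c1.npy",(55,75,125,140))):
    c=dict(camera_matrix=K,T=np.load(t));im=cv2.imread(f);h=cv2.cvtColor(im,cv2.COLOR_BGR2HSV)
    m=(((h[...,0]<6)|(h[...,0]>172))&(h[...,1]>140)&(h[...,2]>90)).astype(np.uint8);b=np.zeros_like(m);b[box[1]:box[3],box[0]:box[2]]=1;m*=b
    p=np.argwhere(m)[:,::-1].astype(np.float32);q=cv2.convexHull(p);(u,v),r=cv2.minEnclosingCircle(q);print(len(p),u,v,r,ray("w",u,v,.1,c).round(4),p.min(0),p.max(0))
E
```

```text
433 257.5928039550781 157.0244140625 29.19758415222168 [0.4596 0.1742 0.1   ] [229. 128.] [285. 186.]
155 87.2272720336914 102.45454406738281 19.743545532226562 [0.4609 0.1606 0.1   ] [78. 85.] [103. 122.]
```

```bash
python3 - <<'E'
from h import *
rp=(np.pi,0,1.571)
plan([((.4596,.1725,.13),rp,0),((.4596,.1725,.045),rp,0)],step=.045)
E
```

```text
jaw [0, 0, 0, 0, 0]
dp [[0.006, 0.0, 0.055], [0.006, 0.0, 0.054], [0.005, 0.001, 0.055], [0.0, 0.0, 0.053], [0.0, 0.0, 0.053]]
rot [[0.0, 0.0, 0.0], [0.0, 0.0, 0.0], [0.0, 0.0, 0.0], [0.0, 0.0, 0.0], [0.0, 0.0, 0.0]]
rows 5 end [0.4596 0.1724 0.045 ] [3.141e+00 1.000e-03 1.571e+00]
```

Request:
move_arm(
  jaw=[0, 0, 0, 0],
  dp=[
    [0.006, 0, 0.055],
    [0.006, 0, 0.054],
    [0.005, 0.001, 0.05],
    [0, 0, 0],
  ],
  rotation=[
    [0, 0, 0],
    [0, 0, 0],
    [0, 0, 0],
    [0, 0, 0],
  ],
)

```text
clock: 18.68
position: [0.4583, 0.1728, 0.1323]
tool_rot: [-3.138, 0.001, 1.573]
force: [-0.3, 0.5, 0.2]
grip_width: 0.0852
```

```bash
python3 - <<'E'
from h import *
o=bot.observe();print(o["clock"],o["position"].round(4),o["tool_rot"].round(3),o["force"].round(1))
im=grab_frame("wrist");c=calibration("wrist");h=cv2.cvtColor(im,cv2.COLOR_BGR2HSV);cv2.imwrite("pics/w4.png",im)
m=(((h[...,0]<6)|(h[...,0]>172))&(h[...,1]>140)&(h[...,2]>90)).astype(np.uint8)
n,l,st,_=cv2.connectedComponentsWithStats(cv2.morphologyEx(m,cv2.MORPH_CLOSE,np.ones((9,9))));i=1+st[1:,4].argmax();p=np.argwhere((l==i))[:,::-1].astype(np.float32)
(u,v),r=cv2.minEnclosingCircle(p);print(st[i],u,v,r,ray("w",u,v,.1,c).round(4),proj("w",[[.4596,.1725,.1]],c))
x0,y0,w,hh=st[i][:4]
for a,b in((x0,y0+hh/2),(x0+w,y0+hh/2),(x0+w/2,y0),(x0+w/2,y0+hh)):print(ray("w",a,b,.1,c).round(4))
E
```

```text
18.675 [0.4583 0.1728 0.1323] [-3.138e+00  1.000e-03  1.573e+00] [-0.3  0.5  0.2]
[ 212  172   93   91 5499] 258.3050842285156 215.8952178955078 47.19181442260742 [0.4601 0.177  0.1   ] [[257.5316886  222.02957519]]
[0.4295 0.1757 0.1   ]
[0.491  0.1759 0.1   ]
[0.4601 0.207  0.1   ]
[0.4604 0.141  0.1   ]
```

Request:
move_arm(
  jaw=[0, 0, 0, 0],
  dp=[
    [0.001, 0.002, 0.036],
    [0, 0, 0.036],
    [0, 0, 0.036],
    [0, 0, 0],
  ],
  rotation=[
    [0, 0, 0],
    [0, 0, 0],
    [0, 0, 0],
    [0, 0, 0],
  ],
)

```text
clock: 19.23
position: [0.4613, 0.1741, 0.0479]
tool_rot: [-3.142, 0.0, 1.573]
force: [0.0, -0.0, -0.4]
grip_width: 0.0856
```

Request:
move_arm(
  jaw=[120, 255, 255, 255, 255, 255],
  dp=[
    [0, 0, 0],
    [0, 0, 0],
    [0, 0, 0],
    [0, 0, 0],
    [0, 0, 0],
    [0, 0, 0],
  ],
  rotation=[
    [0, 0, 0],
    [0, 0, 0],
    [0, 0, 0],
    [0, 0, 0],
    [0, 0, 0],
    [0, 0, 0],
  ],
  squeeze=40,
)

```text
clock: 19.98
position: [0.4616, 0.1748, 0.0492]
tool_rot: [3.139, -0.0, 1.573]
force: [-4.9, -1.1, 14.4]
grip_width: 0.0632
```

Request:
move_arm(
  jaw=[255, 255, 255],
  dp=[
    [0, 0, -0.01],
    [0, 0, -0.03],
    [0, 0, 0],
  ],
  rotation=[
    [0, 0, 0],
    [0, 0, 0],
    [0, 0, 0],
  ],
)

```text
clock: 20.35
position: [0.462, 0.1747, 0.0811]
tool_rot: [3.139, -0.001, 1.573]
force: [-0.5, 0.4, -4.5]
grip_width: 0.0629
```

```bash
python3 - <<'E'
from h import *
o=bot.observe();print(o["clock"],o["position"].round(4),o["tool_rot"].round(3),o["force"].round(1),o["moment"].round(2),o["grip_width"])
c=dict(camera_matrix=calibration("wrist")["camera_matrix"],T=np.load("c2.npy"))
# carton refinement: red/blue flap edges on the top camera, arm away
t=grab_frame("top");s=grab_frame("scene");cv2.imwrite("pics/t5.png",t);cv2.imwrite("pics/s5.png",s)
e=np.array([np.cos(YW),np.sin(YW)]);f=np.array([-e[1],e[0]])
out=[]
for n,im,b in(("top",t,(240,160,340,235)),("scene",s,(220,140,350,230))):
    c=np.array([np.append(C+a*.065*e+q*.065*f,.1055) for a,q in((1,1),(1,-1),(-1,-1),(-1,1))])
    p=proj(n,c);print(n,p.round(1).tolist())
    x0,y0,x1,y1=b;k=4;g=cv2.resize(im[y0:y1,x0:x1],None,fx=k,fy=k,interpolation=cv2.INTER_CUBIC)
    for q in p: cv2.drawMarker(g,tuple(int(v) for v in (q-[x0,y0]+.5)*k),(255,0,255),0,12,1)
    out.append(cv2.resize(g,(520,300)))
cv2.imwrite("pics/m7.png",np.vstack(out))
E
```

```text
20.35 [0.462  0.1747 0.0811] [ 3.139e+00 -1.000e-03  1.573e+00] [-0.5  0.4 -4.5] [ 0.04  0.   -0.  ] 0.06285174096495005
top [[283.9, 185.3], [319.4, 198.9], [304.5, 229.7], [267.9, 214.9]]
scene [[277.8, 196.6], [301.8, 212.6], [268.7, 223.4], [245.9, 205.9]]
```

View pics/m7.png

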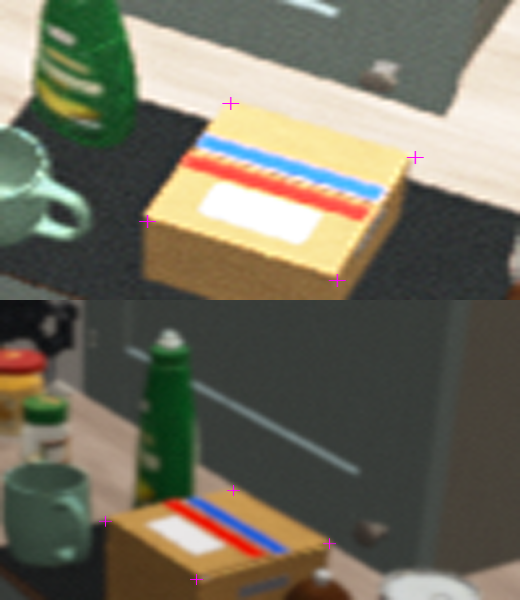

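```bash
python3 - <<'E'
from h import *
o=bot.observe();rp=(np.pi,0,1.573);p=o["position"]
plan([((p[0],p[1],.24),rp,255),((.455,.08,.345),rp,255),((.4313,-.2438,.32),rp,255),((.4313,-.2438,.18),rp,255)],step=.042,start=(p,rp))
E
```

```text
jaw [255, 255, 255, 255, 255, 255, 255, 255, 255, 255]
dp [[0.0, 0.0, -0.05], [0.0, 0.0, -0.05], [0.0, 0.0, -0.05], [0.0, 0.0, -0.051], [-0.029, -0.002, -0.033], [-0.03, -0.002, -0.033], [-0.029, -0.002, -0.033], [-0.03, -0.002, -0.032], [-0.051, -0.004, 0.004], [-0.05, -0.004, 0.004]]
rot [[0.0, 0.0, 0.0], [0.0, 0.0, 0.0], [0.0, 0.0, 0.0], [0.0, 0.0, 0.0], [0.0, 0.0, 0.0], [0.0, 0.0, 0.0], [0.0, 0.0, 0.0], [0.0, 0.0, 0.0], [0.0, 0.0, 0.0], [0.0, 0.0, 0.0]]
jaw [255, 255, 255, 255, 255, 255, 255, 255, 255, 255]
dp [[-0.051, -0.004, 0.004], [-0.05, -0.004, 0.004], [-0.051, -0.004, 0.004], [-0.05, -0.003, 0.004], [-0.051, -0.004, 0.004], [-0.05, -0.003, 0.003], [0.0, 0.0, 0.044], [0.0, 0.0, 0.044], [0.0, 0.0, 0.044], [0.0, 0.0, 0.043]]
rot [[0.0, 0.0, 0.0], [0.0, 0.0, 0.0], [0.0, 0.0, 0.0], [0.0, 0.0, 0.0], [0.0, 0.0, 0.0], [0.0, 0.0, 0.0], [0.0, 0.0, 0.0], [0.0, 0.0, 0.0], [0.0, 0.0, 0.0], [0.0, 0.0, 0.0]]
rows 20 end [ 0.4316 -0.2434  0.1802] [-3.142  0.     1.573]
```

Request:
move_arm(
  jaw=[255, 255, 255, 255, 255, 255, 255, 255, 255, 255],
  dp=[
    [0, 0, -0.05],
    [0, 0, -0.05],
    [0, 0, -0.05],
    [0, 0, -0.051],
    [-0.029, -0.002, -0.033],
    [-0.03, -0.002, -0.033],
    [-0.029, -0.002, -0.033],
    [-0.03, -0.002, -0.032],
    [-0.051, -0.004, 0.004],
    [-0.05, -0.004, 0.004],
  ],
  rotation=[
    [0, 0, 0],
    [0, 0, 0],
    [0, 0, 0],
    [0, 0, 0],
    [0, 0, 0],
    [0, 0, 0],
    [0, 0, 0],
    [0, 0, 0],
    [0, 0, 0],
    [0, 0, 0],
  ],
)

```text
clock: 21.7
position: [0.4482, -0.0021, 0.3379]
tool_rot: [-3.141, 0.0, 1.573]
force: [0.5, 0.4, -4.8]
grip_width: 0.0631
```

Request:
move_arm(
  jaw=[255, 255, 255, 255, 255, 255, 255, 255, 255, 255],
  dp=[
    [-0.051, -0.004, 0.004],
    [-0.05, -0.004, 0.004],
    [-0.051, -0.004, 0.004],
    [-0.05, -0.003, 0.004],
    [-0.051, -0.004, 0.004],
    [-0.05, -0.003, 0.003],
    [0, 0, 0.044],
    [0, 0, 0.044],
    [0, 0, 0.044],
    [0, 0, 0.04],
  ],
  rotation=[
    [0, 0, 0],
    [0, 0, 0],
    [0, 0, 0],
    [0, 0, 0],
    [0, 0, 0],
    [0, 0, 0],
    [0, 0, 0],
    [0, 0, 0],
    [0, 0, 0],
    [0, 0, 0],
  ],
)

```text
clock: 22.95
position: [0.431, -0.243, 0.1805]
tool_rot: [-3.14, -0.001, 1.573]
force: [-0.2, -0.4, -5.5]
grip_width: 0.0629
```

Request:
move_arm(
  jaw=[255, 255],
  dp=[
    [0, 0, 0],
    [0, 0, 0],
  ],
  rotation=[
    [0, 0, 0],
    [0, 0, 0],
  ],
)

```text
clock: 23.2
position: [0.432, -0.2431, 0.1833]
tool_rot: [3.141, 0.0, 1.574]
force: [0.3, -0.3, -4.1]
grip_width: 0.0624
```

```bash
python3 - <<'E'
from h import *
o=bot.observe();print(o["clock"],o["position"].round(4),o["tool_rot"].round(4),o["force"].round(1),o["moment"].round(2),o["grip_width"])
E
```

```text
23.2 [ 0.432  -0.2431  0.1833] [3.1411e+00 2.0000e-04 1.5736e+00] [ 0.3 -0.3 -4.1] [ 0. -0.  0.] 0.06239845339519
```

Request:
move_arm(
  jaw=[255, 255, 255, 255, 255, 255, 255, 255, 255, 255],
  dp=[
    [-0.001, 0, 0.008],
    [0, 0, 0.008],
    [0, 0, 0.006],
    [0, 0, 0.004],
    [0, 0, 0.002],
    [0, 0, 0.001],
    [0, 0, 0.001],
    [0, 0, 0.001],
    [0, 0, 0],
    [0, 0, 0],
  ],
  rotation=[
    [0, 0, 0],
    [0, 0, 0],
    [0, 0, 0],
    [0, 0, 0],
    [0, 0, 0],
    [0, 0, 0],
    [0, 0, 0],
    [0, 0, 0],
    [0, 0, 0],
    [0, 0, 0],
  ],
)

```text
clock: 24.45
position: [0.4316, -0.2439, 0.1577]
tool_rot: [3.142, 0.0, 1.573]
force: [0.1, -0.5, -5.0]
grip_width: 0.0627
```

Request:
move_arm(
  jaw=[255, 255, 255],
  dp=[
    [0, 0, 0.001],
    [0, 0, 0.001],
    [0, 0, 0],
  ],
  rotation=[
    [0, 0, 0],
    [0, 0, 0],
    [0, 0, 0],
  ],
)

```text
clock: 24.82
position: [0.4316, -0.244, 0.1562]
tool_rot: [-3.142, 0.0, 1.573]
force: [-0.8, 0.7, -1.7]
grip_width: 0.0629
```

Request:
move_arm(
  jaw=[255, 255],
  dp=[
    [0, 0, 0.001],
    [0, 0, 0],
  ],
  rotation=[
    [0, 0, 0],
    [0, 0, 0],
  ],
)

```text
clock: 25.08
position: [0.4316, -0.2441, 0.1559]
tool_rot: [3.141, 0.001, 1.573]
force: [-4.6, 0.8, 14.1]
grip_width: 0.0627
```

Request:
move_arm(
  jaw=[255, 60, 50, 40, 25, 10, 0, 0, 0],
  dp=[
    [0, 0, -0.001],
    [0, 0, 0],
    [0, 0, 0],
    [0, 0, 0],
    [0, 0, 0],
    [0, 0, 0],
    [0, 0, 0],
    [0, 0, 0],
    [0, 0, 0],
  ],
  rotation=[
    [0, 0, 0],
    [0, 0, 0],
    [0, 0, 0],
    [0, 0, 0],
    [0, 0, 0],
    [0, 0, 0],
    [0, 0, 0],
    [0, 0, 0],
    [0, 0, 0],
  ],
)

```text
clock: 26.2
position: [0.4316, -0.2439, 0.1561]
tool_rot: [3.142, -0.0, 1.573]
force: [-1.2, -0.6, -0.1]
grip_width: 0.0854
```

Request:
move_arm(
  jaw=[0, 0, 0, 0, 0, 0, 0, 0, 0, 0],
  dp=[
    [0, 0, -0.02],
    [0, 0, -0.03],
    [0, 0, -0.04],
    [0, 0, -0.05],
    [0, 0, -0.05],
    [0, 0, -0.05],
    [0, 0, -0.03],
    [0, 0, 0],
    [0, 0, 0],
    [0, 0, 0],
  ],
  rotation=[
    [0, 0, 0],
    [0, 0, 0],
    [0, 0, 0],
    [0, 0, 0],
    [0, 0, 0],
    [0, 0, 0],
    [0, 0, 0],
    [0, 0, 0],
    [0, 0, 0],
    [0, 0, 0],
  ],
)

```text
clock: 27.45
position: [0.4313, -0.2437, 0.3716]
tool_rot: [-3.141, -0.001, 1.574]
force: [-0.6, -0.2, 0.0]
grip_width: 0.0855
```

```bash
python3 - <<'E'
from h import *
o=bot.observe();print(o["clock"],o["position"].round(4),o["force"].round(1),o["grip_width"])
w=grab_frame("wrist");s=grab_frame("scene");t=grab_frame("top")
c=calibration("wrist")
for u in([C[0],C[1],.207],):print(proj("wrist",[u],c)*400/512)
cv2.imwrite("pics/m8.png",np.vstack([np.hstack([crop(w,0,0,512,384,400,300),crop(s,190,120,350,240,400,300)]),np.hstack([crop(t,200,130,360,250,400,300),crop(w,120,80,376,272,400,300)])]))
E
```

```text
27.45 [ 0.4313 -0.2437  0.3716] [-0.6 -0.2  0. ] 0.08554615639064533
[[200.36091695 133.37697076]]
```

View pics/m8.png

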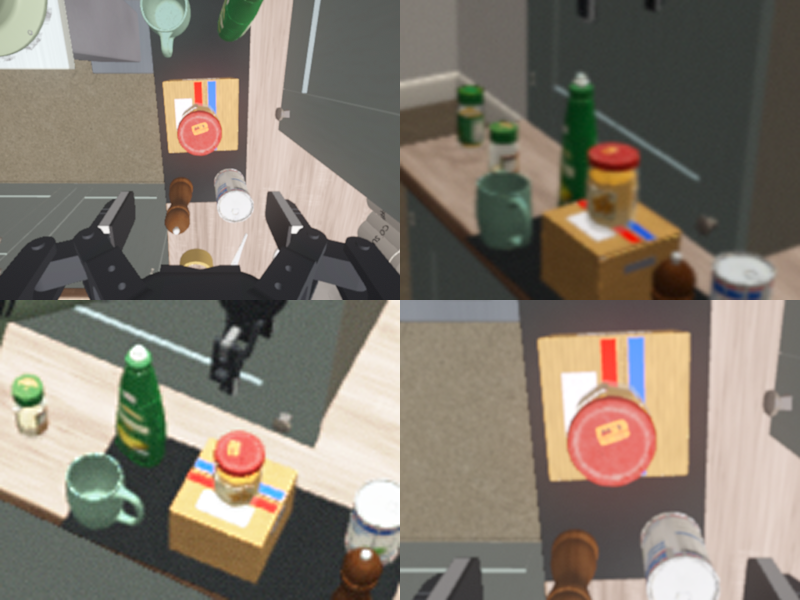

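```bash
python3 -c "
from workcell import workorder; print(workorder.job_done())"
```

```text
the job is handed in; nothing more can be done
None
```

I closed the carton and set the jar on top, then handed the job in at about 27.5 s of the 72 s allowed.

- **Folding order:** I folded the +y inner flap, then the −y inner flap, then the blue flap, and last the red one. I pressed each one flat with the closed fingertips. Both outer flaps stayed up while the inner ones went down.
- **Jar:** I gripped it on the glass, lifted it over the bottle, and lowered it until it touched the carton. The touch was about 14 N.

**Last checks:**
- The final pictures show all flaps flat and the jar upright. Its lid is within about 1 pixel of where the carton's centre should appear.
- The bystanders look unmoved and upright, but I only judged that by eye in the pictures. One spice jar is out of sight in the wrist and top views.
- The arm was clear of everything and the force read about zero.
- The highest force I read, about 29 N, came while pressing the blue flap with the fingertips.

**Readings that disagreed:**
- **Blue flap:** it settled at 104 mm, where I had expected 107 mm. The red flap lies over its edge at 107 mm, which matches the stated carton height.
- **Jar position:** my first estimate was about 9 mm off in y. I corrected it from close up before gripping.
- **Grip width:** the gripper read 63 mm on the 60 mm glass, but the jar held without slipping.

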